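Hang nested wafer moulds over the drying bar

ROBOT

A 6-joint arm with a two-finger parallel gripper is mounted at the origin on the work surface. World frame = base frame: x ahead of the robot, y to its left, z up, the work surface at z = 0. Lengths are in m, angles in degrees, forces in N, time in s.
With the tool pointing down it reaches from about 0.4 to 0.825 m from the base axis. Payload 7 kg.
Tool frame: the origin (TCP) lies on the centre line of the jaws, within the pads' length; the fingertips stand 14 mm ahead of it and the grasp point (between the pads) lies 5 mm behind it; z points along the fingers, y is the line along which they close (so a half turn about z gives the same grasp; the last joint's range is limited). The gripper opens to 88 mm and grips with 3 to 60 N. Pads are 19 mm wide; open, the fingers measure 130 mm over their backs; the gripper's body (78 mm by 193 mm) begins 47 mm behind the grasp point.
Start: joints at [93.226, 20.546, 0.682, 0, -70.136, -16.507], TCP at [0.155, 0.657, 0.241] pointing down, gripper open.
Joint ranges: [-176.03, 176.03], [-82.01, 121.73], [-58.28, 71.71], [-173.87, 95.51], [-174.79, -0.11], [-173.66, 173.66]. Speed limits (degrees/s): [136.94, 136.94, 172.46, 180, 180, 180].

INTERFACE

Orientations are given as [roll, pitch, yaw] about the fixed x, y, z axes, in that order (R = Rz(yaw) Ry(pitch) Rx(roll)).
In Python, from plant import r gives the robot as it stands.
- The arm moves only by the tool send_rows, never from a script. Its argument "steps" is a list of rows, each an object with "dp": the shift along the tool's x, y, z in mm, a list of three; "roll": the turn about the tool's z in rad; "jaw": the opening in per cent of the stroke, from 0 (shut) to 100 (fully open). In form: [{"dp": [tx, ty, tz], "roll": roll, "jaw": jaw}, ...]. A call has 1 to 5 rows; each row is the pose to reach, as a shift and turn from the pose commanded when the call began, along the tool's axes at that moment; what a row does not reach only later rows make up. A row lasts 1/8 s, in which the tool goes at most 62.5 mm and 10.7 degrees, less where a joint would pass 70% of its speed; a pose out of reach is approached as far as the arm can. A call with a gripper value outside its range is refused whole. The fingers move at their own pace and stop on an object; "newtons" is the grip in N (left out, the last holds). Time passes only in rows, so rows that repeat a pose let the fingers close. It gives the time, the measured TCP pose, the force, the opening and the grip force at its end, in the units of the state.
- r.get_state(): the state, without advancing time (a new reading comes with each control period).
- r.capture(name): name is "scene" or "side" or "wrist"; returns a dict with "image" (480x640x3 uint8, blue, green, red), "K" (3x3 intrinsics, pixels), "rvec" (rotation vector, rad) and "tvec" (3), from world to camera coordinates, as OpenCV has them. Camera axes: x right, y down, z forward; pixel columns grow to the right and rows downward; lengths in m; the calibration is good to about 2 mm. The wrist camera is an equidistant fisheye: a pixel r from the principal point sees the ray r / f radians off the axis. A picture is of the moment at which its call begins. There is no depth.
- r.close_job(): hands the job in; it is judged then, once.
The state is a dict: "time_s": time; "joints": joint angles; "qd": joint speeds; "joint_torque": joint torques, N m; "tcp_pos": TCP position; "eef_rot": TCP orientation; "contact_force": force on the tool from outside, world axes, zero at the start; "moment": the same for the moment, N m; "gripper_width": finger opening in m; "gripper_force": force on a finger pad.
Only numpy, scipy, OpenCV 4.12 (cv2) and the standard library are available. Lean on these libraries where they do the work, as an engineer would, in place of code of your own. Each camera call takes 0.05 s, during which the arm holds its last target. There are 200 camera calls.

TASK

Hang the wafer moulds up to dry, nested one over the other at one spot on the rack's wooden bar: drape the small mould over the bar first, then the thin plywood liner over it so that glaze never touches glaze, then the large mould over the liner, each fully down, straight along the bar and centred end to end on the one beneath. Set them down gently on a free stretch of the bar without pushing the sliding hook along, leave the rest of the bench as it stands, and let go.

Things in the scene. Friction and masses are not known exactly. Their poses are not given: they have to be found in the camera images.
- small_mould: Small wafer mould, white glazed ceramic, 0.12 kg: an upside-down U channel, open at both ends, standing on its two long legs at any yaw. 80 mm long (its x), 40 mm wide outside (its y), 51 mm tall; legs 5 mm thick, 30 mm apart and 45 mm deep inside, under a flat 6 mm crown. Origin at the middle of the foot plane, z up through the crown. Can be gripped from above across its legs.
- liner: Separator: a thin rigid bent-plywood sheet, 0.04 kg, an upside-down U standing on its legs at any yaw. 92 mm long (its x), 50 mm wide outside (its y), 54.5 mm tall; sheet 2.5 mm thick, 45 mm wide and 52 mm deep inside. Origin at the middle of the foot plane, z up. Fits over the small mould with 2.5 mm to spare on each side.
- large_mould: Large wafer mould, same white ceramic, 0.16 kg: an upside-down U standing on its legs at any yaw. 84 mm long (its x), 65 mm wide outside (its y), 54 mm tall; legs 5 mm thick, 55 mm apart and 48 mm deep inside, under a flat 6 mm crown. Origin at the middle of the foot plane, z up. Fits over the liner with 2.5 mm to spare on each side.
- rack: Fixed wooden rack, its place varies, its yaw is within 0.4 rad of 0. A square bar 24 x 24 mm runs along its x, flat top 130 mm above the bench, between two posts (24 mm along x, 30 mm wide, level with the bar) centred at x = -142 and +142 mm: clear from -130 to +130 mm. Under each post a foot 34 x 110 x 14 mm. Origin on the bench under the bar's middle, z up.
- bar_mid (a point): Middle of the top face of the rack's bar (130 mm above the bench); axes as the rack's: x along the bar.
- hook (a joint): Place of the steel sliding hook along the rack's bar, m from the bar's middle, positive towards the rack's +x; starts anywhere from -0.07 to 0.07. Its square collar round the bar is 20 mm long, 36 x 36 mm in section (6 mm above the bar's top), with a wire hook hanging to 58 mm below the bar's centre line. Slides if pushed with over 2 N.
- hook_collar (a point): Middle of the top face of the sliding hook's collar, 6 mm above the bar's top.
- jar: Bystander: lever-top glass jar, 72 mm across and about 120 mm tall, standing. Origin at the middle of its underside. Leave it.
- jug: Bystander: green ceramic jug, about 110 mm across, 186 mm tall (spout tip 195 mm), handle 88 mm out from its axis along its +x, spout along its -x. Origin at the middle of its underside. Leave it.
- timer: Bystander: white plastic kitchen timer with a knob dial, 68 mm across, 52 mm tall. Origin at the middle of its underside. Leave it.
- spider: Bystander: steel wire spider lying flat, its round basket 120 mm across and 14 mm high centred on the origin, its handle reaching 245 mm along its +x. Leave it.
Not all that is in view belongs to the job. Leave any purple look-alike of the small_mould alone.

How it is judged:
By the outcome, as a careful person would: the job done as asked, in the order asked, and still so for the second after the job is handed in, with the robot touching nothing.
It also fails if it takes over 67 s, if anything falls off the work surface, if the arm or the gripper's body presses on something with over 40 N, if the wrist force passes 120 N, or if a joint passes its speed limit or range.

## Working session

There is one attempt and no reset: what is moved stays moved. The work goes in short steps, Python scripts to look and compute and a tool call to move; the robot and the scene stay as the last step left them, time stands still between calls to the robot, and variables do not carry over. Pictures are saved under pics/ and viewed, at most 10 in all, crops included, and the job is handed in when it is done.

Besides the shell and the picture viewer there is one more tool, called after "Emit:" as a command line: name --argument value ..., lists and objects as JSON in quotes. send_rows: Moves the arm, as the interface text tells. Its arguments: {"type":"object","properties":{"steps":{"type":"array","items":{"type":"object","properties":{"dp":{"type":"array","items":{"type":"number"}},"roll":{"type":"number"},"jaw":{"type":"number"}}}},"newtons":{"type":"number"}},"required":["steps"]}

```bash
mkdir -p pics; ls; python3 - <<'E'
from plant import r
import cv2,numpy as np
for n in ("scene","side","wrist"):
    c=r.capture(n); cv2.imwrite(f"pics/{n}0.png",c["image"])
    R=cv2.Rodrigues(c["rvec"])[0]; print(n,c["K"].ravel().round(1),(-R.T@np.ravel(c["tvec"])).round(3), R[2].round(2))
    np.savez(f"{n}0.npz",**c)
print(r.get_state())
E
```

```text
pics
scene [557.    0.  321.5   0.  557.  241.    0.    0.    1. ] [1.511 0.39  1.087] [-0.66 -0.26 -0.71]
side [480.7   0.  316.1   0.  480.7 233.7   0.    0.    1. ] [0.043 0.559 0.752] [ 0.56 -0.52 -0.65]
wrist [371.6   0.  324.1   0.  371.6 243.9   0.    0.    1. ] [0.235 0.639 0.384] [-0.29  0.07 -0.95]
{'time_s': 0.15, 'joints': array([ 9.32258591e+01,  2.05812376e+01,  6.47127393e-01, -1.34417157e-02,
       -7.01357492e+01, -1.65059067e+01]), 'qd': array([-0.06661121, -0.07931691,  0.17894162,  0.09379325,  0.03074327,
        0.01627028]), 'joint_torque': array([-1.55511054e-03, -5.83274174e+01,  2.93290329e+01,  7.00116858e+00,
        8.81769229e-03, -1.13726539e-04]), 'tcp_pos': array([0.15501638, 0.65661139, 0.23986023]), 'eef_rot': array([ 1.79929429e+02, -7.73257731e-03, -1.32846179e+01]), 'contact_force': array([-0.25412257,  0.15006666,  0.38737431]), 'moment': array([-0.05873258,  0.01134865, -0.00709566]), 'gripper_force': 0.0, 'gripper_width': 0.08776937237186432}
```

View pics/scene0.png

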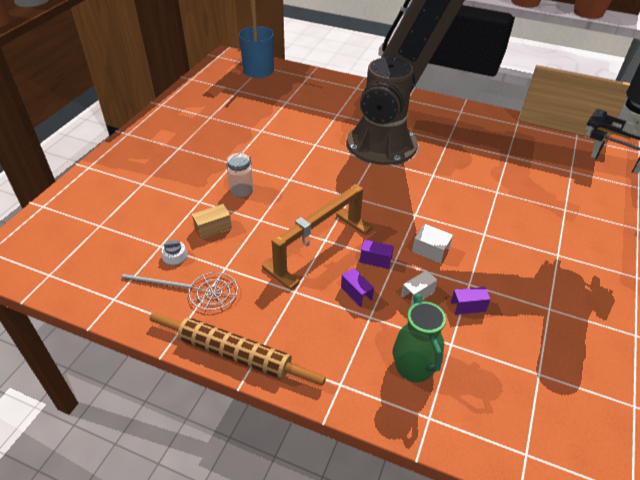

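View pics/side0.png

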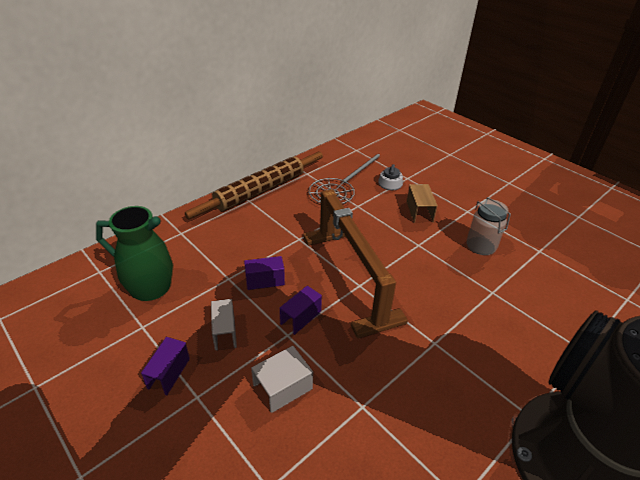

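```bash
cat > crop.py <<'E'
import cv2,numpy as np
def tile(im,x0,y0,w,W=400,H=300):
    s=W/w; h=H/s
    M=np.array([[s,0,-s*x0],[0,s,-s*y0]],float)
    t=cv2.warpAffine(im,M,(W,H),flags=cv2.INTER_CUBIC)
    step=10 if w<=150 else 20
    for x in range(int(np.ceil(x0/step)*step),int(x0+w),step):
        X=int((x-x0)*s); cv2.line(t,(X,0),(X,6),(0,255,255),1); cv2.putText(t,str(x),(X-10,17),0,.35,(0,255,255),1)
    for y in range(int(np.ceil(y0/step)*step),int(y0+h),step):
        Y=int((y-y0)*s); cv2.line(t,(0,Y),(6,Y),(0,255,255),1); cv2.putText(t,str(y),(8,Y+4),0,.35,(0,255,255),1)
    return t
def grid(ts): return np.vstack([np.hstack(ts[:2]),np.hstack(ts[2:])])
E
python3 - <<'E'
from crop import *
s=cv2.imread("pics/scene0.png"); d=cv2.imread("pics/side0.png")
cv2.imwrite("pics/a.png",grid([tile(s,403,220,60),tile(s,393,265,60),tile(s,182,200,60),tile(d,395,175,60)]))
cv2.imwrite("pics/b.png",grid([tile(d,240,340,90),tile(d,185,290,80),tile(s,255,180,140),tile(d,290,180,200)]))
E
```

```text
(no output)
```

View pics/a.png

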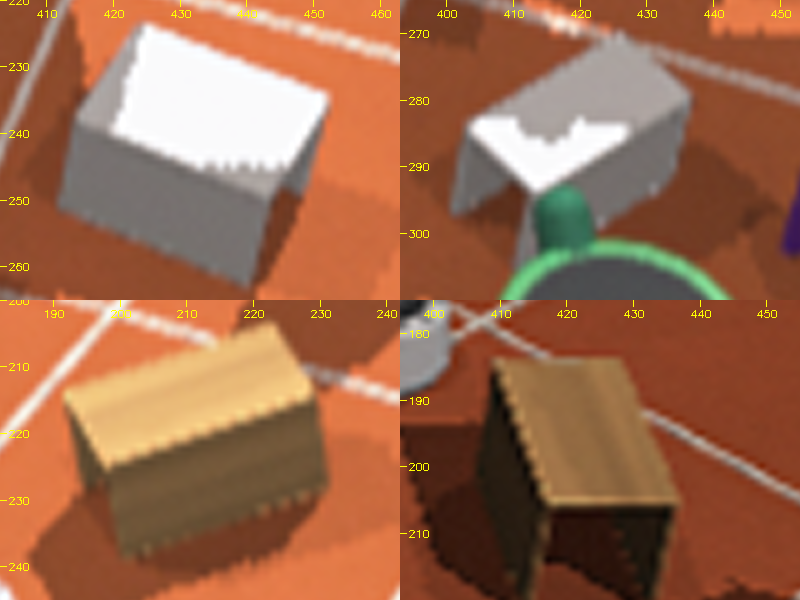

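View pics/b.png

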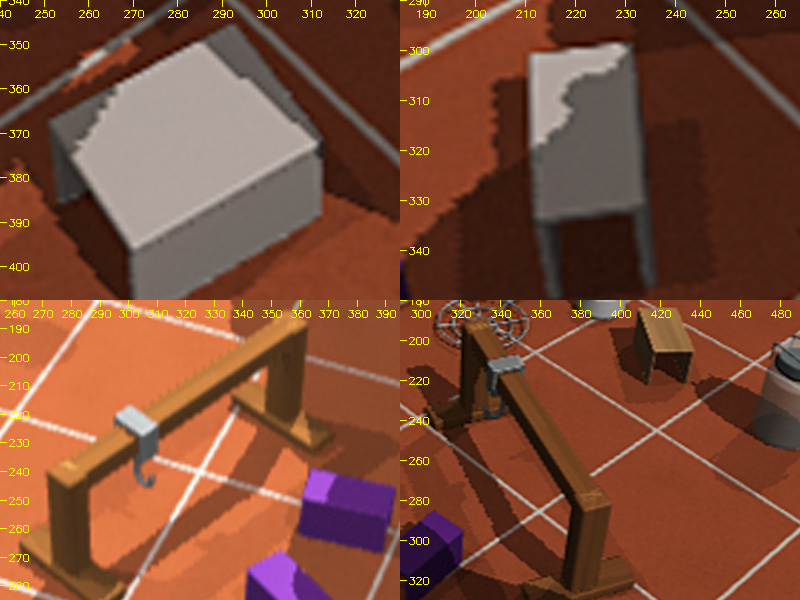

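```bash
cat > geo.py <<'E'
import cv2,numpy as np
def w(c,px,z):
    """pixels -> world points on plane z"""
    px=np.atleast_2d(np.array(px,float)); R=cv2.Rodrigues(np.array(c["rvec"]))[0]; t=np.ravel(c["tvec"])
    n=(px-c["K"][:2,2])/c["K"][0,0]
    if c.get("fish"):
        th=np.linalg.norm(n,axis=1); s=np.where(th>1e-9,np.sin(th)/np.maximum(th,1e-9),1)
        d=np.c_[n*s[:,None],np.cos(th)]
    else: d=np.c_[n,np.ones(len(n))]
    d=d@R; o=-R.T@t
    return (o+d*((z-o[2])/d[:,2])[:,None])[:,:2]
def rect(p):
    e=np.roll(p,-1,0)-p; L=np.linalg.norm(e,axis=1); i=0 if L[0]+L[2]>L[1]+L[3] else 1
    v=e[i]-e[i+2]; return p.mean(0).round(4), np.degrees(np.arctan2(v[1],v[0])).round(1)%180, (L*1000).round(1)
E
python3 - <<'E'
from geo import *
S=dict(np.load("scene0.npz"));D=dict(np.load("side0.npz"))
A=dict(large=(.054,[(424.7,223.3),(452.5,234.5),(443.2,250),(414.7,238.3)],[(251.3,367.5),(292.9,345.6),(312.2,372.2),(269.7,396.3)]),
small=(.051,[(403.2,283.3),(426,270.3),(436.5,279.5),(413.5,294.1)],[(210.6,301),(231.2,298.6),(233,331.6),(212.2,334)]),
liner=(.0545,[(191.5,214.6),(222.8,203.3),(229.3,214.6),(198,225.2)],[(409.3,183.7),(428.3,183.7),(436.7,205.8),(417.5,205.8)]),
rack=(.130,[(271.5,240.5),(354.8,185.3),(362.5,189.5),(282.3,245.8)],[(322,192.5),(333,190),(395,281),(377.5,283.5)]))
for k,(z,a,b) in A.items():
    print(k,*rect(w(S,a,z)),*rect(w(D,b,z)))
print(w(S,(302.6,221.3),.136),w(D,(342.5,211),.136))
print(w(S,(239,170),.06), 'jar'); print(w(S,(418,375),.0),w(D,(145,295),0))
E
```

```text
large [0.4211 0.2792] 81.3 [80.5 67.  80.6 67.5] [0.4183 0.2773] 81.9 [82.3 63.5 81.6 63.5]
small [0.5866 0.2877] 148.8 [75.6 37.2 78.3 39.9] [0.5845 0.2869] 148.7 [39.2 80.5 37.  80. ]
liner [ 0.5836 -0.3032] 142.8 [92.6 51.7 89.7 47.9] [ 0.582  -0.3069] 140.9 [49.4 94.4 47.  94.3]
rack [ 0.538 -0.   ] 158.5 [300.   26.2 295.3  32.1] [ 0.533  -0.0032] 157.8 [ 26.9 298.9  33.  293.1]
[[ 0.58717723 -0.02647376]] [[ 0.5913264  -0.02826479]]
[[ 0.38634052 -0.32218788]] jar
[[0.8086948  0.35239145]] [[0.77466733 0.35617501]]
```

```bash
python3 - <<'E'
from geo import *
S=dict(np.load("scene0.npz"));D=dict(np.load("side0.npz"))
print('jug',w(S,[(427,315),(419,299)],.186),w(D,[(130,217),(157,213)],.19))
print('purple',w(S,[(377,248),(355,281),(471,295)],.051),w(D,[(300,303),(264,267),(167,353)],.051))
E
```

```text
jug [[0.78749391 0.33806991]
 [0.7537546  0.311975  ]] [[0.78654233 0.3374971 ]
 [0.76534051 0.29391945]]
purple [[0.51942225 0.15414481]
 [0.64819459 0.1405767 ]
 [0.57830644 0.41235272]] [[0.51285374 0.156203  ]
 [0.63674962 0.14852902]
 [0.5765601  0.40418298]]
```

```bash
cat > plan.py <<'E'
import sys,numpy as np
from plant import r
def go(goals,vmax=55,wmax=10):
    """goals: [x,y,z,yaw]; prints the end dp (mm), roll (rad) and rows of each call, in tool axes then"""
    s=r.get_state(); p=np.array(s["tcp_pos"]); y=s["eef_rot"][2]
    print("at",p.round(4),s["eef_rot"].round(2),"t",s["time_s"],"f",np.round(s["contact_force"],1),"w",round(s["gripper_width"],4),round(s["gripper_force"],1))
    for g in goals:
        g=np.array(g,float); dy=(g[3]-y+180)%360-180
        n=max(1,int(np.ceil(max(np.linalg.norm(g[:3]-p)*1e3/vmax,abs(dy)/wmax)))); k=int(np.ceil(n/5))
        dp=(g[:3]-p)/k; 
        for i in range(k):
            a=np.radians(y); R=np.array([[np.cos(a),np.sin(a),0],[np.sin(a),-np.cos(a),0],[0,0,-1]])
            print("call dp",(R.T@dp*1e3).round(1),"roll",round(-np.radians(dy/k),4),"rows",round(n/k,1)); p=p+dp; y=y+dy/k
E
python3 - <<'E'
from plan import go
go([(.42,.278,.2,-98.4)])
E
```

```text
at [0.155  0.6566 0.2399] [ 1.7993e+02 -1.0000e-02 -1.3280e+01] t 0.15 f [-0.3  0.2  0.4] w 0.0878 0.0
call dp [172.4 153.8  19.9] roll 0.7428 rows 4.5
call dp [231.   -3.3  19.9] roll 0.7428 rows 4.5
```

Emit:
send_rows --steps '[{"dp": [34.5,30.8,4],"roll": 0.1486,"jaw": 100},{"dp": [69,61.5,8],"roll": 0.297,"jaw": 100},{"dp": [103.4,92.3,12],"roll": 0.4457,"jaw": 100},{"dp": [138,123,16],"roll": 0.594,"jaw": 100},{"dp": [172.4,153.8,20],"roll": 0.7428,"jaw": 100}]'

```text
time_s: 0.78
tcp_pos: [0.2882, 0.4662, 0.2203]
eef_rot: [180.0, -0.0, -56.1]
contact_force: [0.8, 0.5, 0.6]
gripper_width: 0.0878
gripper_force: 0.0
```

Emit:
send_rows --steps '[{"dp": [46.2,-0.7,4],"roll": 0.1486,"jaw": 100},{"dp": [92.4,-1.3,8],"roll": 0.297,"jaw": 100},{"dp": [138.6,-2,12],"roll": 0.4457,"jaw": 100},{"dp": [184.8,-2.6,16],"roll": 0.594,"jaw": 100},{"dp": [231,-3.3,20],"roll": 0.7428,"jaw": 100}]'

```text
time_s: 1.4
tcp_pos: [0.4205, 0.277, 0.2005]
eef_rot: [-180.0, 0.0, -98.7]
contact_force: [0.7, -0.4, 0.1]
gripper_width: 0.0875
gripper_force: 0.0
```

```bash
python3 - <<'E'
from plan import *
import numpy as np,cv2
c=r.capture("wrist"); np.savez("w_large.npz",fish=1,tcp=r.get_state()["tcp_pos"],**c); cv2.imwrite("pics/w_large.png",c["image"])
go([(.585,.287,.2,-31.2)])
E
```

```text
at [0.4216 0.2734 0.1997] [ 1.7996e+02 -1.2000e-01 -9.9170e+01] t 1.45 f [ 2.1 -4.2 -1. ] w 0.0879 0.0
call dp [-19.7 -79.6  -0.1] roll -0.5932 rows 3.5
call dp [ 28.1 -77.   -0.1] roll -0.5932 rows 3.5
```

Emit:
send_rows --steps '[{"dp": [-5,-20,0],"roll": -0.15,"jaw": 100},{"dp": [-10,-40,0],"roll": -0.3,"jaw": 100},{"dp": [-15,-60,0],"roll": -0.45,"jaw": 100},{"dp": [-19.7,-79.6,0],"roll": -0.593,"jaw": 100}]'

```text
time_s: 1.95
tcp_pos: [0.5022, 0.2861, 0.2003]
eef_rot: [180.0, -0.0, -64.1]
contact_force: [-0.3, 0.1, -0.3]
gripper_width: 0.0873
gripper_force: 0.0
```

Emit:
send_rows --steps '[{"dp": [7,-19,0],"roll": -0.15,"jaw": 100},{"dp": [14,-38,0],"roll": -0.3,"jaw": 100},{"dp": [21,-57,0],"roll": -0.45,"jaw": 100},{"dp": [28,-77,0],"roll": -0.593,"jaw": 100},{"dp": [28,-77,0],"roll": -0.593,"jaw": 100}]'

```text
time_s: 2.58
tcp_pos: [0.5839, 0.2941, 0.1996]
eef_rot: [179.9, 0.0, -30.5]
contact_force: [-0.7, 0.4, -0.8]
gripper_width: 0.0879
gripper_force: 0.0
```

```bash
python3 - <<'E'
from plan import *
from crop import *
import numpy as np,cv2
go([(.585,.287,.2,-31.2)])
c=r.capture("wrist"); np.savez("w_small.npz",fish=1,tcp=r.get_state()["tcp_pos"],**c); cv2.imwrite("pics/w_small.png",c["image"])
go([(.585,.287,.2,-31.2)])
a=cv2.imread("pics/w_large.png")
cv2.imwrite("pics/c.png",np.hstack([tile(a,160,0,320,400,600),tile(c["image"],160,0,320,400,600)]))
E
```

```text
at [0.5839 0.2941 0.1996] [ 1.7994e+02  2.0000e-02 -3.0460e+01] t 2.575 f [-0.7  0.4 -0.8] w 0.0879 0.0
call dp [ 4.5  5.5 -0.4] roll 0.0129 rows 1.0
at [0.5831 0.2939 0.1997] [ 1.7993e+02  3.0000e-02 -3.0580e+01] t 2.625 f [-0.3 -0.1 -0.4] w 0.0877 0.0
call dp [ 5.1  5.  -0.3] roll 0.0109 rows 1.0
```

View pics/c.png

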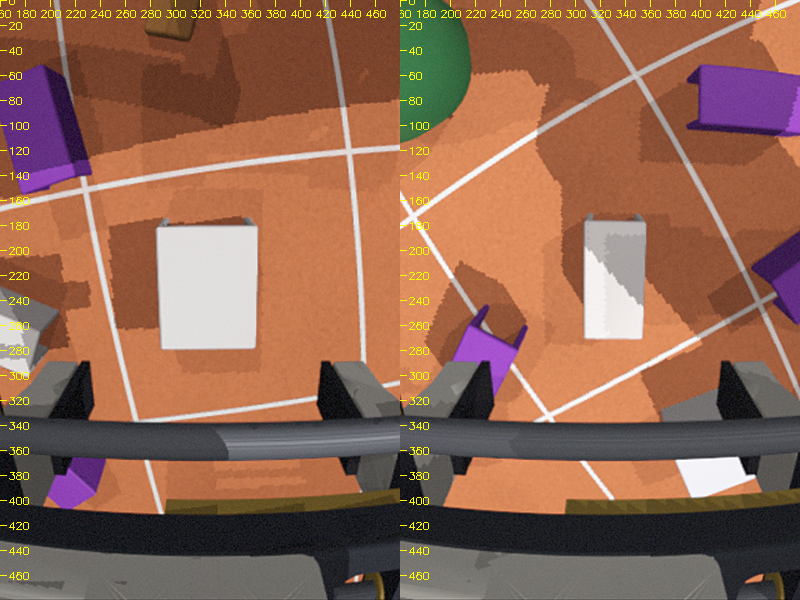

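```bash
python3 - <<'E'
from geo import *
from plan import go
L=dict(np.load("w_large.npz"));S=dict(np.load("w_small.npz"))
print(*rect(w(L,[(285.6,180.8),(365.6,180.8),(364.8,278.4),(288.8,279.2)],.054)))
c,a,l=rect(w(S,[(307.2,176.8),(356.8,176.8),(353.6,271.2),(308,270.4)],.051)); print(c,a,l)
# tip view: where is TCP point on images
go([(.586,.287,.2,-31.2),(.586,.287,.03,-31.2)])
E
```

```text
[0.4193 0.2772] 82.1 [63.  82.8 64.5 83.5]
[0.586  0.2867] 149.1 [39.2 79.9 38.6 79. ]
at [0.5831 0.2939 0.1997] [ 1.7993e+02  3.0000e-02 -3.0580e+01] t 2.625 f [-0.3 -0.1 -0.4] w 0.0877 0.0
call dp [ 6.   4.5 -0.3] roll 0.0109 rows 1.0
call dp [  0.   0. 170.] roll -0.0 rows 4.0
```

Emit:
send_rows --steps '[{"dp": [6,4.5,10],"roll": 0.007,"jaw": 100},{"dp": [6,4.5,60],"roll": 0.007,"jaw": 100},{"dp": [6,4.5,110],"roll": 0.007,"jaw": 100},{"dp": [6,4.5,150],"roll": 0.007,"jaw": 100},{"dp": [6,4.5,170],"roll": 0.007,"jaw": 100}]'

```text
time_s: 3.25
tcp_pos: [0.5841, 0.2857, 0.0276]
eef_rot: [179.8, 0.1, -31.0]
contact_force: [-0.3, 0.4, 0.4]
gripper_width: 0.0878
gripper_force: 0.0
```

Emit:
send_rows --steps '[{"dp": [0,0,0],"roll": 0,"jaw": 60},{"dp": [0,0,0],"roll": 0,"jaw": 45},{"dp": [0,0,0],"roll": 0,"jaw": 35},{"dp": [0,0,0],"roll": 0,"jaw": 35},{"dp": [0,0,0],"roll": 0,"jaw": 35}]' --newtons 15

```text
time_s: 3.88
tcp_pos: [0.5862, 0.2875, 0.0312]
eef_rot: [-179.9, -0.0, -30.9]
contact_force: [0.4, 0.6, -0.6]
gripper_width: 0.0435
gripper_force: 0.0
```

```bash
python3 - <<'E'
from plan import go
go([(.586,.287,.2,-31),(.4984,.0133,.21,-21.8)])
E
```

```text
at [0.5862 0.2875 0.0312] [-1.7994e+02 -2.0000e-02 -3.0850e+01] t 3.875 f [ 0.4  0.6 -0.6] w 0.0435 0.0
call dp [   0.     0.5 -168.8] roll 0.0026 rows 4.0
call dp [ 32.9 139.9  -5. ] roll -0.0803 rows 3.0
call dp [ 21.6 142.1  -5. ] roll -0.0803 rows 3.0
```

Emit:
send_rows --steps '[{"dp": [0,0,0],"roll": 0,"jaw": 30},{"dp": [0,0,0],"roll": 0,"jaw": 30},{"dp": [0,0,0],"roll": 0,"jaw": 30}]' --newtons 15

```text
time_s: 4.25
tcp_pos: [0.586, 0.2872, 0.0309]
eef_rot: [-180.0, -0.0, -30.8]
contact_force: [-2.9, -1.6, 4.7]
gripper_width: 0.04
gripper_force: 15.0
```

Emit:
send_rows --steps '[{"dp": [0,0,-12],"roll": 0,"jaw": 30},{"dp": [0,0,-45],"roll": 0,"jaw": 30},{"dp": [0,0,-90],"roll": 0,"jaw": 30},{"dp": [0,0,-135],"roll": 0,"jaw": 30},{"dp": [0,0,-170],"roll": 0,"jaw": 30}]'

```text
time_s: 4.88
tcp_pos: [0.5863, 0.2875, 0.2032]
eef_rot: [-179.9, -0.0, -30.8]
contact_force: [-0.1, 0.3, -2.2]
gripper_width: 0.0397
gripper_force: 15.0
```

Emit:
send_rows --steps '[{"dp": [5,20,-1],"roll": -0.016,"jaw": 30},{"dp": [13,55,-2],"roll": -0.032,"jaw": 30},{"dp": [22,95,-3],"roll": -0.048,"jaw": 30},{"dp": [33,140,-5],"roll": -0.08,"jaw": 30}]'

```text
time_s: 5.38
tcp_pos: [0.5412, 0.1485, 0.2046]
eef_rot: [179.9, 0.1, -26.2]
contact_force: [-0.1, -0.6, -0.4]
gripper_width: 0.04
gripper_force: 15.0
```

Emit:
send_rows --steps '[{"dp": [8,50,-1],"roll": -0.016,"jaw": 30},{"dp": [14,90,-2],"roll": -0.04,"jaw": 30},{"dp": [19,125,-3],"roll": -0.06,"jaw": 30},{"dp": [21.6,142,-5],"roll": -0.08,"jaw": 30},{"dp": [21.6,142,-5],"roll": -0.08,"jaw": 30}]'

```text
time_s: 6.0
tcp_pos: [0.4979, 0.0118, 0.2102]
eef_rot: [180.0, 0.0, -21.8]
contact_force: [0.2, 0.0, -1.9]
gripper_width: 0.0401
gripper_force: 15.0
```

Emit:
send_rows --steps '[{"dp": [0,0,0],"roll": 0,"jaw": 30},{"dp": [0,0,0],"roll": 0,"jaw": 30}]'

```text
time_s: 6.25
tcp_pos: [0.4991, 0.0137, 0.2102]
eef_rot: [180.0, 0.0, -21.7]
contact_force: [0.0, -0.4, -1.9]
gripper_width: 0.0398
gripper_force: 15.0
```

```bash
python3 - <<'E'
from plan import *
from crop import *
import numpy as np,cv2
go([(.4984,.0133,.21,-21.8)])
c=r.capture("wrist"); np.savez("w_bar.npz",fish=1,tcp=r.get_state()["tcp_pos"],**c); cv2.imwrite("pics/w_bar.png",c["image"])
cv2.imwrite("pics/d.png",tile(c["image"],120,0,400,800,600))
E
```

```text
at [0.4991 0.0137 0.2102] [ 1.7998e+02  3.0000e-02 -2.1660e+01] t 6.25 f [ 0.  -0.4 -1.9] w 0.0398 15.0
call dp [-0.5  0.6  0.2] roll 0.0025 rows 1.0
```

View pics/d.png

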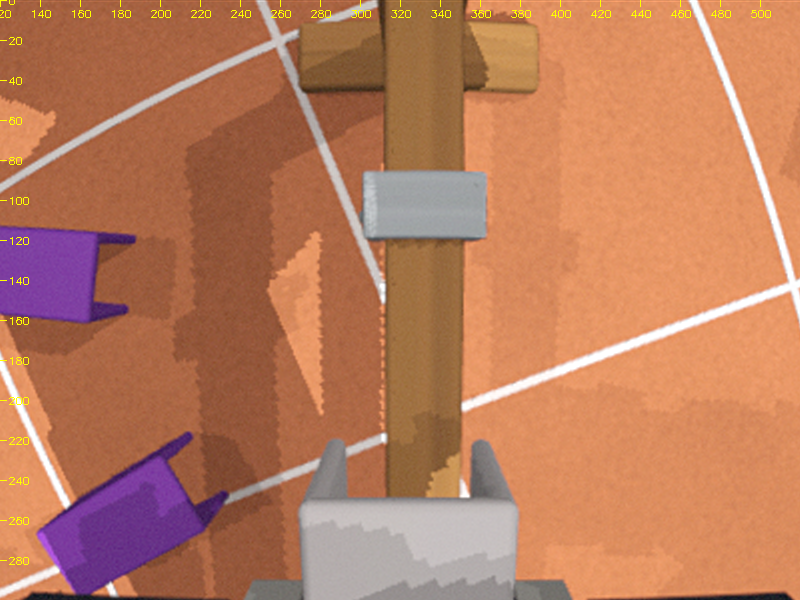

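```bash
python3 - <<'E'
from geo import *
B=dict(np.load("w_bar.npz")); print(B["tcp"])
l=w(B,[(312,75),(312.5,120),(313.5,240)],.13); r_=w(B,[(352,75),(352,122),(351,225)],.13)
for q in(l,r_):
    d=q[0]-q[2]; print(q.round(4).tolist(),np.degrees(np.arctan2(d[1],d[0])))
a=np.radians(-21.8);u=np.array([np.cos(a),np.sin(a)]);n=np.array([-u[1],u[0]])
o=np.array([.4984,.0133])
f=lambda p:np.c_[(p-o)@u,(p-o)@n].round(4)
print("bar",f(l),f(r_)); print("hook",f(w(B,[(305,119),(363,119),(363,86),(302.5,86)],.136)))
print("held",f(w(B,[(271,250),(378,251.5)],.231)), "tcp",f(B["tcp"][None,:2]))
E
```

```text
[0.49914328 0.01373464 0.21026462]
[[0.6096, -0.0216], [0.584, -0.0117], [0.5149, 0.0155]] -21.39180239326731
[[0.601, -0.0436], [0.5744, -0.0331], [0.5153, -0.0099]] -21.446805834323104
bar [[0.1162 0.0089]
 [0.0888 0.0086]
 [0.0145 0.0082]] [[ 0.1164 -0.0147]
 [ 0.0878 -0.0149]
 [ 0.0243 -0.0153]]
hook [[ 0.0892  0.0127]
 [ 0.0895 -0.0208]
 [ 0.1091 -0.0206]
 [ 0.1087  0.0141]]
held [[ 0.0414  0.0203]
 [ 0.041  -0.0173]] tcp [[0.0005 0.0007]]
```

```bash
python3 - <<'E'
from plan import *
go([(.4974,.0095,.165,-21.45),(.4974,.0095,.157,-21.45)])
E
```

```text
at [0.4991 0.0137 0.2103] [ 1.7998e+02  2.0000e-02 -2.1650e+01] t 6.3 f [ 0.1 -0.1 -2. ] w 0.0393 15.0
call dp [-0.1  4.6 45.3] roll -0.0034 rows 1.0
call dp [0. 0. 8.] roll -0.0 rows 1.0
```

Emit:
send_rows --steps '[{"dp": [0,4.5,15],"roll": -0.0035,"jaw": 30},{"dp": [0,4.5,35],"roll": -0.0035,"jaw": 30},{"dp": [0,4.5,45],"roll": -0.0035,"jaw": 30},{"dp": [0,4.5,49],"roll": -0.0035,"jaw": 30},{"dp": [0,4.5,53],"roll": -0.0035,"jaw": 30}]'

```text
time_s: 6.92
tcp_pos: [0.4978, 0.0092, 0.1576]
eef_rot: [-180.0, -0.0, -21.5]
contact_force: [0.0, -0.0, -2.3]
gripper_width: 0.0398
gripper_force: 15.0
```

Emit:
send_rows --steps '[{"dp": [0,0,1],"roll": 0,"jaw": 30},{"dp": [0,0,2],"roll": 0,"jaw": 30}]'

```text
time_s: 7.18
tcp_pos: [0.4977, 0.0092, 0.1559]
eef_rot: [-180.0, -0.0, -21.5]
contact_force: [-0.5, -0.1, -1.9]
gripper_width: 0.0398
gripper_force: 15.0
```

Emit:
send_rows --steps '[{"dp": [0,0,10],"roll": 0,"jaw": 30},{"dp": [0,0,22],"roll": 0,"jaw": 30},{"dp": [0,0,32],"roll": 0,"jaw": 30},{"dp": [0,0,36],"roll": 0,"jaw": 30},{"dp": [0,0,37],"roll": 0,"jaw": 30}]'

```text
time_s: 7.8
tcp_pos: [0.4974, 0.009, 0.1182]
eef_rot: [180.0, 0.0, -21.5]
contact_force: [0.1, 0.1, -0.8]
gripper_width: 0.0399
gripper_force: 15.0
```

Emit:
send_rows --steps '[{"dp": [0,0,1],"roll": 0,"jaw": 30},{"dp": [0,0,2],"roll": 0,"jaw": 30},{"dp": [0,0,2.5],"roll": 0,"jaw": 30}]'

```text
time_s: 8.18
tcp_pos: [0.4976, 0.0091, 0.1162]
eef_rot: [-180.0, -0.0, -21.5]
contact_force: [-0.4, -0.4, -1.8]
gripper_width: 0.0401
gripper_force: 15.0
```

Emit:
send_rows --steps '[{"dp": [0,0,0.5],"roll": 0,"jaw": 30},{"dp": [0,0,1],"roll": 0,"jaw": 30}]'

```text
time_s: 8.43
tcp_pos: [0.4976, 0.0091, 0.1159]
eef_rot: [-180.0, -0.0, -21.5]
contact_force: [-4.8, 1.6, 12.1]
gripper_width: 0.0397
gripper_force: 15.0
```

Emit:
send_rows --steps '[{"dp": [0,0,-0.7],"roll": 0,"jaw": 47},{"dp": [0,0,-0.7],"roll": 0,"jaw": 60},{"dp": [0,0,-0.7],"roll": 0,"jaw": 80},{"dp": [0,0,-0.7],"roll": 0,"jaw": 100},{"dp": [0,0,-0.7],"roll": 0,"jaw": 100}]'

```text
time_s: 9.05
tcp_pos: [0.4974, 0.0091, 0.1157]
eef_rot: [180.0, 0.0, -21.5]
contact_force: [0.1, -0.7, 1.0]
gripper_width: 0.0759
gripper_force: 0.0
```

Emit:
send_rows --steps '[{"dp": [0,0,-15],"roll": 0,"jaw": 100},{"dp": [0,0,-45],"roll": 0,"jaw": 100},{"dp": [-10,0,-85],"roll": 0,"jaw": 100},{"dp": [-30,0,-105],"roll": 0,"jaw": 100},{"dp": [-40,0,-115],"roll": 0,"jaw": 100}]'

```text
time_s: 9.68
tcp_pos: [0.4601, 0.024, 0.2328]
eef_rot: [-179.9, -0.1, -21.5]
contact_force: [0.0, -0.3, -1.1]
gripper_width: 0.0876
gripper_force: 0.0
```

Emit:
send_rows --steps '[{"dp": [0,0,0],"roll": 0,"jaw": 100},{"dp": [0,0,0],"roll": 0,"jaw": 100}]'

```text
time_s: 9.93
tcp_pos: [0.4602, 0.0236, 0.2301]
eef_rot: [180.0, 0.0, -21.5]
contact_force: [0.7, -0.9, 0.7]
gripper_width: 0.0875
gripper_force: 0.0
```

```bash
python3 - <<'E'
from plan import *
import numpy as np,cv2
c=r.capture("wrist"); np.savez("w_p1.npz",fish=1,tcp=r.get_state()["tcp_pos"],**c); cv2.imwrite("pics/w_p1.png",c["image"])
go([(.583,-.305,.21,-38.5)])
E
```

```text
at [0.4602 0.0235 0.2299] [ 1.7993e+02  6.0000e-02 -2.1480e+01] t 9.975 f [-0.4  0.1 -0. ] w 0.0875 0.0
call dp [117.3 130.4  10. ] roll 0.1485 rows 3.5
call dp [135.3 111.6  10. ] roll 0.1485 rows 3.5
```

Emit:
send_rows --steps '[{"dp": [29,33,2],"roll": 0.037,"jaw": 100},{"dp": [58,65,5],"roll": 0.074,"jaw": 100},{"dp": [88,98,8],"roll": 0.11,"jaw": 100},{"dp": [117.3,130.4,10],"roll": 0.1485,"jaw": 100}]'

```text
time_s: 10.48
tcp_pos: [0.522, -0.1423, 0.2194]
eef_rot: [179.9, 0.1, -30.1]
contact_force: [1.1, 1.6, -0.4]
gripper_width: 0.0873
gripper_force: 0.0
```

Emit:
send_rows --steps '[{"dp": [34,28,2],"roll": 0.037,"jaw": 100},{"dp": [68,56,5],"roll": 0.074,"jaw": 100},{"dp": [105,86,8],"roll": 0.11,"jaw": 100},{"dp": [135.3,111.6,10],"roll": 0.1485,"jaw": 100},{"dp": [135.3,111.6,10],"roll": 0.1485,"jaw": 100}]'

```text
time_s: 11.1
tcp_pos: [0.5829, -0.3076, 0.2077]
eef_rot: [179.9, 0.2, -38.7]
contact_force: [-0.2, 0.3, -0.5]
gripper_width: 0.0878
gripper_force: 0.0
```

Emit:
send_rows --steps '[{"dp": [0,0,0],"roll": 0,"jaw": 100},{"dp": [0,0,0],"roll": 0,"jaw": 100}]'

```text
time_s: 11.35
tcp_pos: [0.5829, -0.3042, 0.2105]
eef_rot: [180.0, 0.0, -38.4]
contact_force: [-0.6, 0.1, -0.1]
gripper_width: 0.0875
gripper_force: 0.0
```

```bash
python3 - <<'E'
from plan import *
from crop import *
import numpy as np,cv2
c=r.capture("wrist"); np.savez("w_liner.npz",fish=1,tcp=r.get_state()["tcp_pos"],**c); cv2.imwrite("pics/w_liner.png",c["image"])
a=cv2.imread("pics/w_p1.png")
cv2.imwrite("pics/e.png",np.hstack([tile(a,220,60,220,400,600),tile(c["image"],220,60,220,400,600)]))
go([(.583,-.305,.21,-38.5)])
E
```

```text
at [ 0.583  -0.3041  0.2109] [-180.     -0.    -38.43] t 11.4 f [0.3 0.8 0. ] w 0.0877 0.0
call dp [0.5 0.7 0.9] roll 0.0012 rows 1.0
```

View pics/e.png

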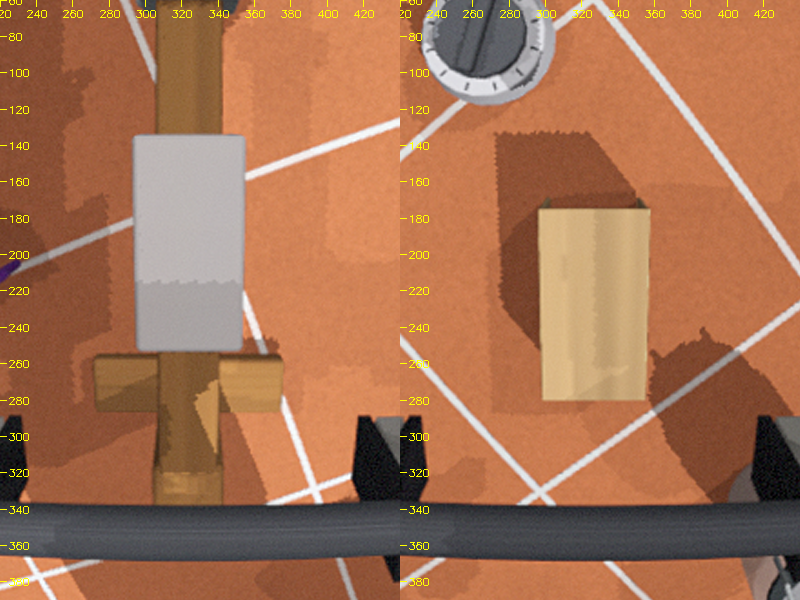

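```bash
python3 - <<'E'
from geo import *
from plan import go
f=lambda q:[(x/1.81818+220,y/1.81818+60) for x,y in q]
P=dict(np.load("w_p1.npz"));L=dict(np.load("w_liner.npz"))
print(*rect(w(P,f([(134,136),(245,136),(243,350),(137,350)]),.136)))
c,a,l=rect(w(L,f([(138,209),(250,209),(246,400),(143,400)]),.0545)); print(c,a,l)
go([(*c,.21,a-180),(*c,.035,a-180)])
E
```

```text
[0.4977 0.0095] 158.7 [38.6 78.4 39.5 78.4]
[ 0.5819 -0.3053] 141.8 [49.9 91.7 49.7 91.7]
at [ 0.583  -0.3041  0.2109] [-180.     -0.    -38.43] t 11.4 f [0.3 0.8 0. ] w 0.0877 0.0
call dp [-0.1  1.6  0.9] roll -0.0041 rows 1.0
call dp [  0.   0. 175.] roll -0.0 rows 4.0
```

Emit:
send_rows --steps '[{"dp": [0,1.5,10],"roll": -0.004,"jaw": 100},{"dp": [0,1.5,60],"roll": -0.004,"jaw": 95},{"dp": [0,1.5,110],"roll": -0.004,"jaw": 90},{"dp": [0,1.5,155],"roll": -0.004,"jaw": 85},{"dp": [0,1.5,177],"roll": -0.004,"jaw": 80}]'

```text
time_s: 12.02
tcp_pos: [0.5802, -0.3051, 0.0305]
eef_rot: [179.9, 0.2, -38.2]
contact_force: [0.0, -0.6, 0.3]
gripper_width: 0.0715
gripper_force: 0.0
```

Emit:
send_rows --steps '[{"dp": [0,0,0],"roll": 0,"jaw": 65},{"dp": [0,0,0],"roll": 0,"jaw": 55},{"dp": [0,0,0],"roll": 0,"jaw": 45},{"dp": [0,0,0],"roll": 0,"jaw": 45},{"dp": [0,0,0],"roll": 0,"jaw": 45}]' --newtons 8

```text
time_s: 12.65
tcp_pos: [0.583, -0.3062, 0.0353]
eef_rot: [-179.9, -0.1, -38.2]
contact_force: [0.0, 1.1, 5.9]
gripper_width: 0.05
gripper_force: 8.0
```

Emit:
send_rows --steps '[{"dp": [0,0,0],"roll": 0,"jaw": 45},{"dp": [0,0,0],"roll": 0,"jaw": 45}]'

```text
time_s: 12.9
tcp_pos: [0.583, -0.3062, 0.0353]
eef_rot: [-179.9, -0.1, -38.2]
contact_force: [-0.7, 1.4, 6.8]
gripper_width: 0.05
gripper_force: 8.0
```

```bash
python3 - <<'E'
from plan import go
go([(.5819,-.3053,.215,-38.2),(.4976,.0093,.215,-21.45)])
E
```

```text
at [ 0.583  -0.3062  0.0353] [-1.7995e+02 -1.3000e-01 -3.8240e+01] t 12.9 f [-0.7  1.4  6.8] w 0.05 8.0
call dp [  -1.4    0.  -179.7] roll -0.0008 rows 4.0
call dp [-130.4  -97.5    0. ] roll -0.1462 rows 3.0
call dp [-114.8 -115.5    0. ] roll -0.1462 rows 3.0
```

Emit:
send_rows --steps '[{"dp": [0,0,-12],"roll": 0,"jaw": 45},{"dp": [0,0,-50],"roll": 0,"jaw": 45},{"dp": [0,0,-100],"roll": 0,"jaw": 45},{"dp": [0,0,-150],"roll": 0,"jaw": 45},{"dp": [0,0,-180],"roll": 0,"jaw": 45}]'

```text
time_s: 13.52
tcp_pos: [0.5826, -0.3064, 0.2178]
eef_rot: [-179.9, -0.2, -38.3]
contact_force: [1.5, -0.0, -1.1]
gripper_width: 0.0499
gripper_force: 8.0
```

Emit:
send_rows --steps '[{"dp": [-15,-12,0],"roll": -0.02,"jaw": 45},{"dp": [-45,-34,0],"roll": -0.05,"jaw": 45},{"dp": [-85,-64,0],"roll": -0.1,"jaw": 45},{"dp": [-130,-97,0],"roll": -0.146,"jaw": 45}]'

```text
time_s: 14.02
tcp_pos: [0.5388, -0.1479, 0.213]
eef_rot: [180.0, 0.1, -29.8]
contact_force: [0.5, 1.2, -0.1]
gripper_width: 0.0497
gripper_force: 8.0
```

Emit:
send_rows --steps '[{"dp": [-40,-40,0],"roll": -0.05,"jaw": 45},{"dp": [-75,-75,0],"roll": -0.1,"jaw": 45},{"dp": [-100,-100,0],"roll": -0.13,"jaw": 45},{"dp": [-114,-115,0],"roll": -0.146,"jaw": 45},{"dp": [-114,-115,0],"roll": -0.146,"jaw": 45}]'

```text
time_s: 14.65
tcp_pos: [0.4976, 0.0084, 0.2136]
eef_rot: [180.0, 0.0, -21.4]
contact_force: [0.1, -0.5, 0.7]
gripper_width: 0.0498
gripper_force: 8.0
```

Emit:
send_rows --steps '[{"dp": [0,0,0],"roll": 0,"jaw": 45},{"dp": [0,0,0],"roll": 0,"jaw": 45}]'

```text
time_s: 14.9
tcp_pos: [0.4985, 0.0065, 0.2135]
eef_rot: [180.0, 0.0, -21.6]
contact_force: [0.1, -0.5, -1.1]
gripper_width: 0.0501
gripper_force: 8.0
```

```bash
python3 - <<'E'
from plan import go,r
from crop import *
go([(.4985,.0089,.175,-21.4)])
c=r.capture("wrist"); np.savez("w_h2.npz",fish=1,tcp=r.get_state()["tcp_pos"],**c); cv2.imwrite("pics/w_h2.png",c["image"])
cv2.imwrite("pics/f.png",tile(c["image"],230,180,200,800,600))
E
```

```text
at [0.4985 0.0065 0.2135] [ 1.7998e+02  2.0000e-02 -2.1600e+01] t 14.9 f [ 0.1 -0.5 -1.1] w 0.0501 8.0
call dp [-0.9 -2.2 38.5] roll -0.0034 rows 1.0
```

View pics/f.png

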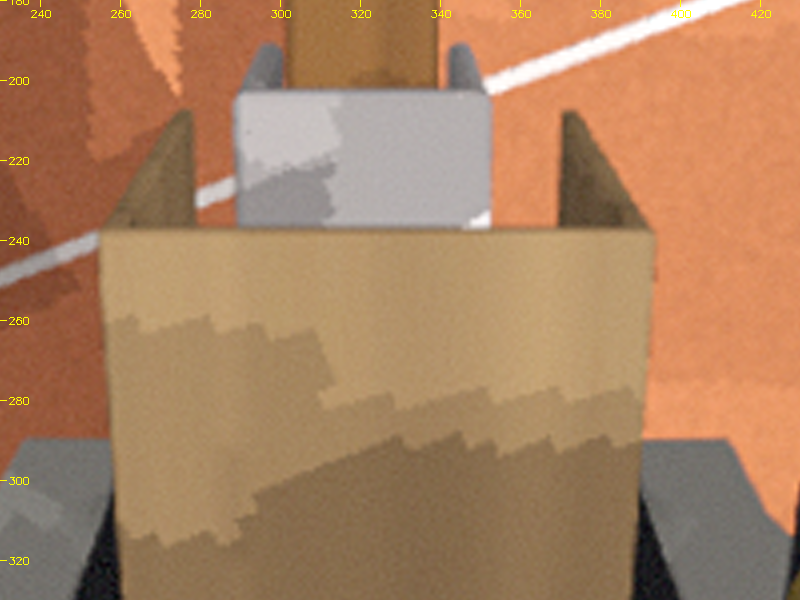

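```bash
python3 - <<'E'
from geo import *
B=dict(np.load("w_h2.npz")); o=B["tcp"][:2]
a=np.radians(-21.5);R=np.array([[np.cos(a),np.sin(a)],[np.sin(a),-np.cos(a)]]) # cols tool x,y
for z,q in((.2327,[(255.25,237.75),(393.75,237.75)]),(.136,[(289,202.75),(352.5,202.75)])): print(((w(B,q,z)-o)@R*1e3).round(1))
E
```

```text
[[ 44.9 -25.1]
 [ 44.9  23.9]]
[[ 38.4 -22. ]
 [ 38.3  16.5]]
```

Emit:
send_rows --steps '[{"dp": [-0.8,-2.2,10],"roll": -0.003,"jaw": 45},{"dp": [-0.8,-2.2,28],"roll": -0.003,"jaw": 45},{"dp": [-0.8,-2.2,40],"roll": -0.003,"jaw": 45},{"dp": [-0.8,-2.2,44],"roll": -0.003,"jaw": 45},{"dp": [-0.8,-2.2,47],"roll": -0.003,"jaw": 45}]'

```text
time_s: 15.58
tcp_pos: [0.4989, 0.0095, 0.1667]
eef_rot: [180.0, -0.0, -21.4]
contact_force: [0.3, -0.4, -0.4]
gripper_width: 0.0499
gripper_force: 8.0
```

Emit:
send_rows --steps '[{"dp": [0,0,1],"roll": 0,"jaw": 45},{"dp": [0,0,2],"roll": 0,"jaw": 45}]'

```text
time_s: 15.82
tcp_pos: [0.4989, 0.0096, 0.1651]
eef_rot: [-180.0, -0.0, -21.4]
contact_force: [-0.7, -0.1, -0.2]
gripper_width: 0.0502
gripper_force: 8.0
```

Emit:
send_rows --steps '[{"dp": [-0.3,0.5,10],"roll": 0,"jaw": 45},{"dp": [-0.3,0.5,22],"roll": 0,"jaw": 45},{"dp": [-0.3,0.5,34],"roll": 0,"jaw": 45},{"dp": [-0.3,0.5,42],"roll": 0,"jaw": 45},{"dp": [-0.3,0.5,44],"roll": 0,"jaw": 45}]'

```text
time_s: 16.45
tcp_pos: [0.4979, 0.009, 0.1199]
eef_rot: [179.9, 0.1, -21.4]
contact_force: [-0.7, 0.0, -0.5]
gripper_width: 0.0502
gripper_force: 8.0
```

Emit:
send_rows --steps '[{"dp": [0,0,0.7],"roll": 0,"jaw": 45},{"dp": [0,0,1.4],"roll": 0,"jaw": 45}]'

```text
time_s: 16.7
tcp_pos: [0.4985, 0.0092, 0.1197]
eef_rot: [-180.0, -0.0, -21.4]
contact_force: [0.0, -0.3, 0.4]
gripper_width: 0.05
gripper_force: 8.0
```

Emit:
send_rows --steps '[{"dp": [0,0,0.6],"roll": 0,"jaw": 45},{"dp": [0,0,1.2],"roll": 0,"jaw": 45}]'

```text
time_s: 16.95
tcp_pos: [0.4985, 0.0092, 0.1192]
eef_rot: [-180.0, -0.0, -21.3]
contact_force: [-4.9, 1.8, 12.0]
gripper_width: 0.0498
gripper_force: 8.0
```

Emit:
send_rows --steps '[{"dp": [0,0,-0.8],"roll": 0,"jaw": 58},{"dp": [0,0,-0.8],"roll": 0,"jaw": 70},{"dp": [0,0,-0.8],"roll": 0,"jaw": 85},{"dp": [0,0,-0.8],"roll": 0,"jaw": 100},{"dp": [0,0,-0.8],"roll": 0,"jaw": 100}]'

```text
time_s: 17.58
tcp_pos: [0.4982, 0.0091, 0.1189]
eef_rot: [180.0, 0.0, -21.4]
contact_force: [0.6, 0.3, 0.1]
gripper_width: 0.0843
gripper_force: 0.0
```

Emit:
send_rows --steps '[{"dp": [0,0,-15],"roll": 0,"jaw": 100},{"dp": [0,0,-45],"roll": 0,"jaw": 100},{"dp": [-10,0,-85],"roll": 0,"jaw": 100},{"dp": [-30,0,-105],"roll": 0,"jaw": 100},{"dp": [-40,0,-115],"roll": 0,"jaw": 100}]'

```text
time_s: 18.2
tcp_pos: [0.4608, 0.024, 0.2361]
eef_rot: [-179.9, -0.1, -21.3]
contact_force: [0.8, -0.7, 0.2]
gripper_width: 0.0876
gripper_force: 0.0
```

Emit:
send_rows --steps '[{"dp": [0,0,0],"roll": 0,"jaw": 100},{"dp": [0,0,0],"roll": 0,"jaw": 100}]'

```text
time_s: 18.45
tcp_pos: [0.4609, 0.0236, 0.2333]
eef_rot: [180.0, 0.0, -21.4]
contact_force: [0.8, -0.6, -0.2]
gripper_width: 0.0878
gripper_force: 0.0
```

```bash
python3 - <<'E'
from plan import *
from crop import *
c=r.capture("wrist"); np.savez("w_p2.npz",fish=1,tcp=r.get_state()["tcp_pos"],**c); cv2.imwrite("pics/w_p2.png",c["image"])
cv2.imwrite("pics/g.png",tile(c["image"],220,100,240,800,600))
go([(.419,.2775,.21,-98)])
E
```

```text
at [0.4609 0.0235 0.2331] [ 1.7993e+02  6.0000e-02 -2.1370e+01] t 18.5 f [ 0.1 -0.7  0.2] w 0.0877 0.0
call dp [ -65.8 -110.6   11.5] roll 0.6687 rows 4.0
call dp [-120.2  -46.    11.5] roll 0.6687 rows 4.0
```

View pics/g.png

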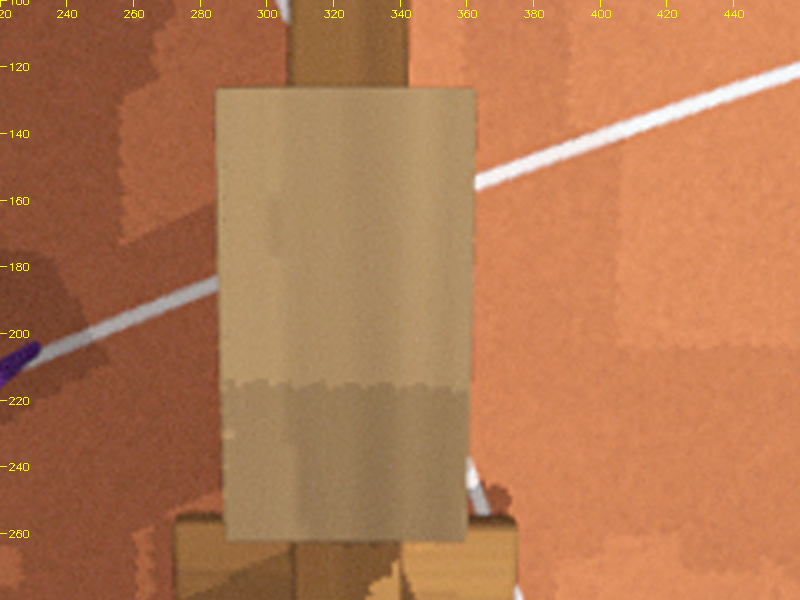

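Emit:
send_rows --steps '[{"dp": [-16,-27,2],"roll": 0.16,"jaw": 100},{"dp": [-33,-55,5],"roll": 0.33,"jaw": 100},{"dp": [-50,-83,8],"roll": 0.5,"jaw": 100},{"dp": [-65.8,-110.6,11.5],"roll": 0.6687,"jaw": 100}]'

```text
time_s: 19.0
tcp_pos: [0.4399, 0.1514, 0.2214]
eef_rot: [179.9, -0.0, -60.0]
contact_force: [0.4, -0.1, 0.3]
gripper_width: 0.0874
gripper_force: 0.0
```

Emit:
send_rows --steps '[{"dp": [-30,-11.5,2],"roll": 0.16,"jaw": 100},{"dp": [-60,-23,5],"roll": 0.33,"jaw": 100},{"dp": [-90,-34.5,8],"roll": 0.5,"jaw": 100},{"dp": [-120,-46,11.5],"roll": 0.6687,"jaw": 100},{"dp": [-120,-46,11.5],"roll": 0.6687,"jaw": 100}]'

```text
time_s: 19.62
tcp_pos: [0.4189, 0.2788, 0.2093]
eef_rot: [179.9, -0.1, -98.0]
contact_force: [1.2, 0.5, -0.9]
gripper_width: 0.0879
gripper_force: 0.0
```

Emit:
send_rows --steps '[{"dp": [0,0,0],"roll": 0,"jaw": 100},{"dp": [0,0,0],"roll": 0,"jaw": 100}]'

```text
time_s: 19.88
tcp_pos: [0.4193, 0.2768, 0.2107]
eef_rot: [180.0, -0.0, -98.0]
contact_force: [0.1, -0.5, 0.2]
gripper_width: 0.0877
gripper_force: 0.0
```

```bash
python3 - <<'E'
from geo import *
from plan import go
P=dict(np.load("w_p2.npz"))
print(*rect(w(P,[(x/3.3333+220,y/3.3333+100) for x,y in [(216,88),(475,88),(466,541),(225,541)]],.1385)))
go([(.419,.2775,.21,-98),(.419,.2775,.033,-98)])
E
```

```text
[0.4978 0.0103] 158.6 [49.2 91.3 49.6 91.3]
at [0.4193 0.2768 0.2107] [ 1.7998e+02 -4.0000e-02 -9.7980e+01] t 19.875 f [ 0.1 -0.5  0.2] w 0.0877 0.0
call dp [-0.7  0.4  0.7] roll 0.0003 rows 1.0
call dp [  0.   0. 177.] roll -0.0 rows 4.0
```

```bash
python3 - <<'E'
from geo import *
from plan import go,r
c=r.capture("wrist"); c["fish"]=1; im=c["image"]
m=((im.min(2)>190)&(im.max(2).astype(int)-im.min(2)<35)).astype(np.uint8); m[:, :240]=0; m[:,420:]=0; m[310:]=0
m=cv2.morphologyEx(m,cv2.MORPH_OPEN,np.ones((7,7)))
k=max(cv2.findContours(m,0,1)[0],key=cv2.contourArea)
q=cv2.boxPoints(cv2.minAreaRect(w(c,k.reshape(-1,2),.054).astype(np.float32)*1000))/1000
print(k.reshape(-1,2).min(0),k.reshape(-1,2).max(0),*rect(q))
go([(*q.mean(0),.21,-98)])
E
```

```text
[286 181] [363 274] [0.4194 0.2773] 82.0 [63.6 81.3 63.6 81.3]
at [0.4193 0.2768 0.2109] [ 1.7999e+02 -1.0000e-02 -9.8000e+01] t 19.925 f [-0.7 -0.3  0.1] w 0.0878 0.0
call dp [-0.5 -0.1  0.9] roll 0.0 rows 1.0
```

Large mould confirmed at (0.4193, 0.2773). Grasp it.

Emit:
send_rows --steps '[{"dp": [-0.5,0,20],"roll": 0,"jaw": 100},{"dp": [-0.5,0,70],"roll": 0,"jaw": 100},{"dp": [-0.5,0,120],"roll": 0,"jaw": 100},{"dp": [-0.5,0,160],"roll": 0,"jaw": 100},{"dp": [-0.5,0,177],"roll": 0,"jaw": 95}]'

```text
time_s: 20.55
tcp_pos: [0.4186, 0.2764, 0.0319]
eef_rot: [179.9, -0.2, -98.0]
contact_force: [1.5, 0.6, 0.9]
gripper_width: 0.0845
gripper_force: 0.0
```

Emit:
send_rows --steps '[{"dp": [0,0,0],"roll": 0,"jaw": 95},{"dp": [0,0,0],"roll": 0,"jaw": 85},{"dp": [0,0,0],"roll": 0,"jaw": 75},{"dp": [0,0,0],"roll": 0,"jaw": 62},{"dp": [0,0,0],"roll": 0,"jaw": 62}]' --newtons 15

```text
time_s: 21.18
tcp_pos: [0.4196, 0.2785, 0.035]
eef_rot: [-179.9, 0.1, -98.0]
contact_force: [-0.2, -0.4, 7.7]
gripper_width: 0.0651
gripper_force: 15.0
```

Emit:
send_rows --steps '[{"dp": [0,0,0],"roll": 0,"jaw": 62},{"dp": [0,0,0],"roll": 0,"jaw": 62}]'

```text
time_s: 21.42
tcp_pos: [0.4196, 0.2785, 0.035]
eef_rot: [-179.9, 0.1, -98.0]
contact_force: [-1.7, -0.5, 7.8]
gripper_width: 0.0649
gripper_force: 15.0
```

```bash
python3 - <<'E'
from plan import go
go([(.419,.277,.215,-98),(.4977,.01,.215,-21.4)])
E
```

```text
at [0.4196 0.2785 0.035 ] [-1.7995e+02  8.0000e-02 -9.7980e+01] t 21.425 f [-1.7 -0.5  7.8] w 0.0649 15.0
call dp [   1.5    0.4 -180. ] roll 0.0004 rows 4.0
call dp [126.7 -57.5   0. ] roll -0.6685 rows 4.0
call dp [135.1  33.4   0. ] roll -0.6685 rows 4.0
```

Emit:
send_rows --steps '[{"dp": [0,0,-12],"roll": 0,"jaw": 62},{"dp": [0,0,-50],"roll": 0,"jaw": 62},{"dp": [0,0,-100],"roll": 0,"jaw": 62},{"dp": [0,0,-150],"roll": 0,"jaw": 62},{"dp": [0,0,-180],"roll": 0,"jaw": 62}]'

```text
time_s: 22.05
tcp_pos: [0.4194, 0.2782, 0.2174]
eef_rot: [-179.9, 0.2, -98.0]
contact_force: [0.8, 0.2, -2.9]
gripper_width: 0.0651
gripper_force: 15.0
```

Emit:
send_rows --steps '[{"dp": [14,-6,0],"roll": -0.07,"jaw": 62},{"dp": [40,-18,0],"roll": -0.2,"jaw": 62},{"dp": [70,-32,0],"roll": -0.36,"jaw": 62},{"dp": [100,-45,0],"roll": -0.52,"jaw": 62},{"dp": [126.7,-57.5,0],"roll": -0.6685,"jaw": 62}]'

```text
time_s: 22.68
tcp_pos: [0.4582, 0.1432, 0.2145]
eef_rot: [-180.0, 0.0, -59.4]
contact_force: [-0.5, -0.3, -1.6]
gripper_width: 0.065
gripper_force: 15.0
```

Emit:
send_rows --steps '[{"dp": [32,8,0],"roll": -0.16,"jaw": 62},{"dp": [64,16,0],"roll": -0.32,"jaw": 62},{"dp": [94,23,0],"roll": -0.46,"jaw": 62},{"dp": [120,30,0],"roll": -0.59,"jaw": 62},{"dp": [135,33.4,0],"roll": -0.6685,"jaw": 62}]'

```text
time_s: 23.3
tcp_pos: [0.4975, 0.0098, 0.2145]
eef_rot: [-180.0, 0.0, -21.3]
contact_force: [-0.0, 0.3, -1.1]
gripper_width: 0.0649
gripper_force: 15.0
```

Emit:
send_rows --steps '[{"dp": [0,0,0],"roll": 0,"jaw": 62},{"dp": [0,0,0],"roll": 0,"jaw": 62},{"dp": [0,0,0],"roll": 0,"jaw": 62}]'

```text
time_s: 23.68
tcp_pos: [0.4976, 0.0116, 0.2141]
eef_rot: [-180.0, -0.0, -21.4]
contact_force: [-0.4, -0.2, -1.7]
gripper_width: 0.0646
gripper_force: 15.0
```

```bash
python3 - <<'E'
from geo import *
from plan import go,r
go([(.4966,.0104,.18,-21.4)])
c=r.capture("wrist"); cv2.imwrite("pics/w_h3.png",c["image"]); c["fish"]=1; o=r.get_state()["tcp_pos"]
im=c["image"]; g=im.astype(int)
# crown front edge of held mould: scan columns for first white-grey row; side edges too
m=((g.max(2)-g.min(2)<25)&(g.min(2)>120)).astype(np.uint8); m=cv2.morphologyEx(m,cv2.MORPH_OPEN,np.ones((5,5)))
cols=range(270,390,12); e=[(x,int(np.argmax(m[150:330,x]))+150) for x in cols]; print(e)
for y in(255,265,275): x=np.flatnonzero(m[y,200:450])+200; print(y,x.min() if len(x) else 0,x.max() if len(x) else 0)
a=np.radians(-21.4);R=np.array([[np.cos(a),np.sin(a)],[np.sin(a),-np.cos(a)]])
print(((w(c,e,o[2]-.0345+.054)-o[:2])@R*1e3).round(1).tolist())
E
```

```text
at [0.4976 0.0116 0.2141] [-179.99   -0.    -21.39] t 23.675 f [-0.4 -0.2 -1.7] w 0.0646 15.0
call dp [-0.5  1.5 34.1] roll 0.0001 rows 1.0
[(270, 239), (282, 239), (294, 239), (306, 239), (318, 239), (330, 239), (342, 239), (354, 239), (366, 239), (378, 239)]
255 237 411
265 238 411
275 239 410
[[44.6, -19.9], [44.5, -15.6], [44.5, -11.4], [44.5, -7.2], [44.5, -3.0], [44.5, 1.2], [44.5, 5.4], [44.6, 9.6], [44.6, 13.9], [44.6, 18.1]]
```

Emit:
send_rows --steps '[{"dp": [-1.2,1.4,10],"roll": 0,"jaw": 62},{"dp": [-1.2,1.4,26],"roll": 0,"jaw": 62},{"dp": [-1.2,1.4,38],"roll": 0,"jaw": 62},{"dp": [-1.2,1.4,43],"roll": 0,"jaw": 62},{"dp": [-1.2,1.4,45],"roll": 0,"jaw": 62}]'

```text
time_s: 24.35
tcp_pos: [0.4962, 0.0103, 0.1687]
eef_rot: [180.0, 0.0, -21.4]
contact_force: [-0.2, 0.9, -2.2]
gripper_width: 0.0651
gripper_force: 15.0
```

Emit:
send_rows --steps '[{"dp": [0,0,1],"roll": 0,"jaw": 62},{"dp": [0,0,2],"roll": 0,"jaw": 62}]'

```text
time_s: 24.6
tcp_pos: [0.4964, 0.0103, 0.1673]
eef_rot: [-180.0, -0.0, -21.4]
contact_force: [-0.7, -0.5, -1.7]
gripper_width: 0.0645
gripper_force: 15.0
```

Emit:
send_rows --steps '[{"dp": [0,0,10],"roll": 0,"jaw": 62},{"dp": [0,0,22],"roll": 0,"jaw": 62},{"dp": [0,0,33],"roll": 0,"jaw": 62},{"dp": [0,0,37],"roll": 0,"jaw": 62},{"dp": [0,0,39.5],"roll": 0,"jaw": 62}]'

```text
time_s: 25.22
tcp_pos: [0.4962, 0.0102, 0.1271]
eef_rot: [180.0, 0.0, -21.4]
contact_force: [0.2, -0.5, -1.9]
gripper_width: 0.0653
gripper_force: 15.0
```

Emit:
send_rows --steps '[{"dp": [0,0,0.7],"roll": 0,"jaw": 62},{"dp": [0,0,1.4],"roll": 0,"jaw": 62}]'

```text
time_s: 25.48
tcp_pos: [0.4964, 0.0103, 0.1263]
eef_rot: [-180.0, -0.0, -21.4]
contact_force: [-0.3, -0.3, -1.0]
gripper_width: 0.0651
gripper_force: 15.0
```

Emit:
send_rows --steps '[{"dp": [0,0,0.6],"roll": 0,"jaw": 62},{"dp": [0,0,1.1],"roll": 0,"jaw": 62}]'

```text
time_s: 25.72
tcp_pos: [0.4963, 0.0103, 0.1255]
eef_rot: [-180.0, -0.0, -21.4]
contact_force: [-3.3, 1.0, 7.2]
gripper_width: 0.065
gripper_force: 15.0
```

Emit:
send_rows --steps '[{"dp": [0,0,-0.5],"roll": 0,"jaw": 76},{"dp": [0,0,-0.5],"roll": 0,"jaw": 88},{"dp": [0,0,-0.5],"roll": 0,"jaw": 100},{"dp": [0,0,-0.5],"roll": 0,"jaw": 100},{"dp": [0,0,-0.5],"roll": 0,"jaw": 100}]'

```text
time_s: 26.35
tcp_pos: [0.4962, 0.0102, 0.1254]
eef_rot: [180.0, 0.0, -21.4]
contact_force: [-0.4, -0.7, -0.0]
gripper_width: 0.0875
gripper_force: 0.0
```

Emit:
send_rows --steps '[{"dp": [0,0,-10],"roll": 0,"jaw": 100},{"dp": [0,0,-35],"roll": 0,"jaw": 100},{"dp": [-10,0,-75],"roll": 0,"jaw": 100},{"dp": [-30,0,-95],"roll": 0,"jaw": 100},{"dp": [-40,0,-105],"roll": 0,"jaw": 100}]'

```text
time_s: 26.98
tcp_pos: [0.4587, 0.0252, 0.2322]
eef_rot: [-179.9, -0.1, -21.4]
contact_force: [-0.3, 0.2, -0.1]
gripper_width: 0.0879
gripper_force: 0.0
```

Emit:
send_rows --steps '[{"dp": [0,0,0],"roll": 0,"jaw": 100},{"dp": [0,0,0],"roll": 0,"jaw": 100}]'

```text
time_s: 27.22
tcp_pos: [0.4589, 0.0247, 0.2298]
eef_rot: [180.0, 0.0, -21.4]
contact_force: [-0.1, -1.1, -0.3]
gripper_width: 0.0876
gripper_force: 0.0
```

```bash
python3 - <<'E'
from plan import *
from crop import *
go([])
c=r.capture("wrist"); np.savez("w_p3.npz",fish=1,tcp=r.get_state()["tcp_pos"],**c)
d=r.capture("side"); s=r.capture("scene")
cv2.imwrite("pics/h.png",np.hstack([tile(c["image"],240,100,160,400,600),np.vstack([tile(d["image"],300,180,120),tile(s["image"],260,170,120)])]))
E
```

```text
at [0.4589 0.0247 0.2298] [ 1.7996e+02  4.0000e-02 -2.1380e+01] t 27.225 f [-0.1 -1.1 -0.3] w 0.0876 0.0
```

View pics/h.png

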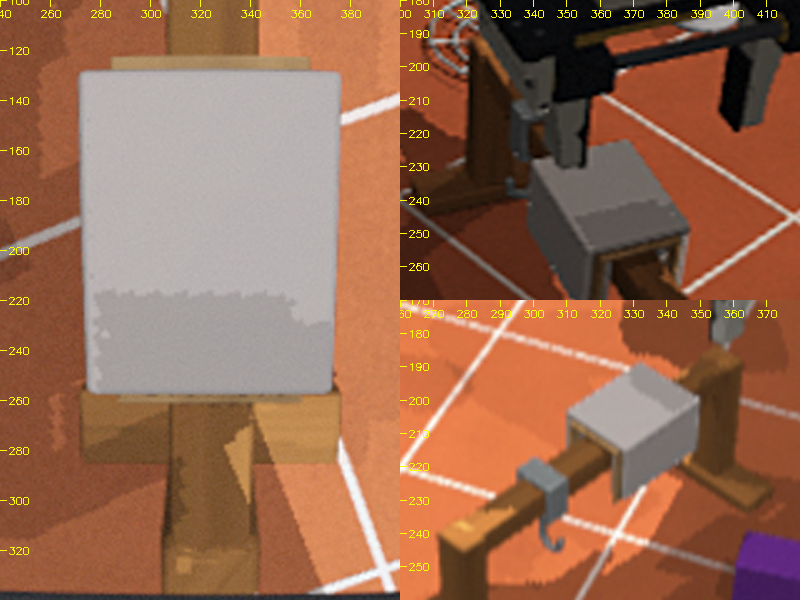

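```bash
python3 - <<'E'
from geo import *
P=dict(np.load("w_p3.npz")); f=lambda q:[(x/2.5+240,y/2.5+100) for x,y in q]
print(*rect(w(P,f([(80,71),(341,71),(331,393),(87,393)]),.1445)))
a=w(P,f([(210,56),(210,402)]),.1385); print(a, a.mean(0))
E
```

```text
[0.4985 0.0102] 158.4 [63.7 83.1 64.2 83. ]
[[ 0.5402292  -0.00619169]
 [ 0.45542556  0.02699146]] [0.49782738 0.01039988]
```

```bash
python3 -c "
from plant import r
print(r.close_job())"
```

```text
the job is handed in; nothing more can be done
None
```

The small mould, liner and large mould hang nested on the bar, seated and straight; the last wrist-camera measurements put their centres within about 1 mm. The hook was not pushed, the gripper is clear, and the job was handed in at about 27 s.

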